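# Load the last half-kilo check mass on the mixing scale's carrier

### The arm

A 6-joint arm with a two-finger parallel gripper is mounted at the origin on the work surface. World frame = base frame: x ahead of the robot, y to its left, z up, the work surface at z = 0. Lengths are in m, angles in rad, forces in N, time in s.
With the tool pointing down it reaches from about 0.35 to 0.85 m from the base axis. Payload 8.1 kg.
Tool frame: the origin (TCP) lies between the finger pads; the fingertips stand 14 mm ahead of it and the grasp point (between the pads) lies 5 mm behind it; z points along the fingers, y is the direction in which the jaws open and shut (so a half turn about z gives the same grasp; the last joint's range is limited). The gripper opens to 93 mm and grips with 3 to 60 N. Pads are 15 mm wide; open, the fingers measure 128 mm over their backs; the gripper's body (75 mm by 188 mm) begins 65 mm behind the grasp point.
Start: joints at [1.212, 0.13, 1.488, -0, 1.523, -0.085], TCP at [0.162, 0.578, 0.233] pointing down, gripper open.
Joint ranges: [-2.96, 2.96], [-0.89, 2.26], [0.02, 2.5], [-1.34, 4.48], [0, 2.73], [-2.66, 2.66]. Speed limits (rad/s): [2.39, 2.39, 2.79, 3.14, 3.14, 3.14].

### API

Orientations are given as a rotation vector (axis times angle).
In Python, from plant import r gives the robot as it stands.
- The arm moves only by the shell command python3 -m inch 'ROWS' [FORCE]. ROWS is JSON, a list of rows, each an object of numbers: "x", "y", "z": the shift along the tool's x, y, z in mm; "wx", "wy", "wz": the turn, a rotation vector about the tool's x, y, z in rad; "hand": the closure, from -1 (fully open) to 1 (shut), so that 0 is half open. In form: [{"x": .., "y": .., "z": .., "wx": .., "wy": .., "wz": .., "hand": ..}, ...]. A call has 1 to 12 rows; each row is the pose to reach, as a shift and turn from the pose commanded when the call began, along the tool's axes at that moment; what a row does not reach only later rows make up. A row lasts 1/12 s, in which the tool goes at most 41.7 mm and 7.16 degrees, less where a joint would pass 70% of its speed; a pose out of reach is approached as far as the arm can. A call with a gripper value outside its range is refused whole. The fingers move at their own pace and stop on an object; FORCE is the grip in N (left out, the last holds). Time passes only in rows, so rows that repeat a pose let the fingers close. It gives the time, the measured TCP pose, the force and the opening at its end, in the units of the state.
- r.read_state(): the state, without advancing time (a new reading comes with each control period).
- r.snapshot(name): name is "scene" or "top" or "wrist"; returns a dict with "img" (400x640x3 uint8, blue, green, red), "fx", "fy", "cx", "cy" (pixels), "position" and "rotation" of the camera in the world. Camera axes: x right, y down, z forward; pixel columns grow to the right and rows downward; lengths in m; the calibration is good to about 2 mm. A picture is of the moment at which its call begins. There is no depth.
- r.finish_job(): hands the job in, once; it reports no verdict.
The state is a dict: "time": time; "qpos": joint angles; "joint_velocities": joint speeds; "effort": joint torques, N m; "tcp_pos": TCP position; "ee_rot": TCP orientation; "contact_force": force on the tool from outside, world axes, zero at the start; "torque": the same for the moment, N m; "grip_width": opening from 0.0 (shut) to 1.0 (fully open).
Only numpy, scipy, OpenCV 4.12 (cv2) and the standard library are available. Lean on these libraries where they do the work, as an engineer would, in place of code of your own. Each camera call takes 0.05 s, during which the arm holds its last target. There are 200 camera calls.

### The job

The mixing scale is being checked: take the half-kilo slotted mass (the largest one lying on the wooden board), slide it sideways onto the flattened neck of the bent old carrier on the pan, and feel it down gently over the shoulder until it lies flat on the mass below. Then turn it so that its slot points to the opposite side from the slot of the mass directly below it, and let go. Push and press only lightly, do not drop it, keep the carrier where it stands, and leave the other masses as they are.

Things in the scene. Friction and masses are not known exactly. Their poses are not given: they have to be found in the camera images.
- half: the half-kilo mass to load: plain brass disc 64 mm across, 20 mm thick, lying flat on the board, the largest of the three there. A keyhole slot goes through its thickness: a central hole 13.5 mm across and a straight slot 7.5 mm wide from it to the rim, flared to 10.5 mm over the last 4 mm. Origin: centre of the underside; z up; x points from the centre out through the slot's mouth
- half_mouth (a point): the middle of the slot's mouth on the rim of half: 32 mm from its centre along its x axis, at half thickness
- carrier: the steel mass carrier, standing loose on the middle of the scale's pan: base disc 90 mm across and 10 mm thick with an upright stem, 104 mm tall in all; with the two masses on it 2.1 kg. Origin: centre of the base's underside; z up; x, level, is the direction of the neck's flats and points away from the robot within 0.35 rad. The stem is bent: its upper part stands off to one side (see neck)
- neck (a point): the point 79 mm above the carrier's origin on the base's centre line. The stem's flattened neck is here but, the stem being bent, up to 5 mm off along the carrier's x and 2 mm along its y, still upright; no pose shows it. The neck spans 64 to 94 mm up, 6 mm thick (y), 10.4 mm wide (x); a 22 mm button tops it. Only here can a mass go on, slot along the carrier's x, from either side
- shoulder (a point): the point 63 mm above the carrier's origin on the base's centre line: the height of the shoulder. Below it the stem is round, 12 mm across, coaxial with the neck; its edge has a 0.6 mm chamfer. A mass passes down over it only with its 13.5 mm hole within 0.75 mm of the stem's own axis; fully down, its underside is 56 mm above the carrier's origin and it turns freely
- lower_half: the topmost mass already on the carrier: the same as half (64 mm across, 20 mm thick, same slot). Its underside is 36 mm and its top 56 mm above the carrier's origin, so the new mass lies fully down when its own origin is 20 mm above this one's origin. Origin: centre of the underside; x points out through its slot's mouth
- lower_mouth (a point): the middle of the slot's mouth on the rim of lower_half, 32 mm from its centre
- kilo: the lowest mass on the carrier: brass disc 80 mm across and 26 mm thick with the same slot; its slot points roughly opposite to that of lower_half. Origin: centre of the underside; x points out through its slot's mouth
- mass200: slotted brass mass 50 mm across and 14 mm thick lying on the board; to be left alone. Origin: centre of the underside
- mass100: slotted brass mass 40 mm across and 11 mm thick lying on the board; to be left alone. Origin: centre of the underside
- board: the fixed board that the loose masses lie on: 260 mm by 250 mm, its top 14 mm above the table. Origin: centre of the underside
- scale: the fixed mixing scale: housing 235 mm by 245 mm, round steel pan 230 mm across whose top is 65 mm above the table. Origin: on the table under the pan's centre. Its display, 190 mm wide and reaching 240 mm above the table, stands on a column 158 mm along its +x and 70 mm along its +y from the origin

How it is judged:
At the end, for the whole second after the job is handed in: Half-kilo on the stem (centres within 7.5 mm), flat and fully down on the lower one (18 to 22.5 mm above it), its slot within 45 degrees of opposite to that one's; that one's slot still over 120 degrees from the kilo's; carrier upright, within 15 mm of its start; all at rest (z of half in the frame of lower_half between 0.018 and 0.0225 m and horizontal distance between half and carrier below 0.0075 m and angle between each of half, carrier's own z axis and vertical below 0.06 rad and x of half_mouth in the frame of lower_half below -0.0226 m and x of lower_mouth in the frame of kilo below -0.016 m and distance of carrier from where it was at the start of the episode below 0.015 m and linear speed of half below 0.01 m/s and angular speed of half below 0.1 rad/s); the robot touches nothing.
It fails at once if the mass is pushed or pressed against the carrier's stem or shoulder with more than 15 N (contact force between half and carrier above 15 N).
It fails at once if the mass is pressed on the mass below with more than 30 N (contact force between half and lower_half above 30 N).
It fails at once if the mass is let fall down the stem (faster than 0.2 m/s) (horizontal distance between half and carrier below 0.008 m and linear speed of half above 0.2 m/s and z of half in the frame of carrier below 0.085 m).
It fails at once if the carrier is tipped by more than 0.15 rad or shoved by more than 20 mm (angle between carrier's own z axis and vertical above 0.15 rad or distance of carrier from where it was at the start of the episode above 0.02 m).
It fails at once if another loose mass on the board is moved by more than 20 mm (distance of any of mass200, mass100 from where it was at the start of the episode above 0.02 m).
It also fails if it takes over 67 s, if anything falls off the work surface, if the arm or the gripper's body presses on something with over 40 N, if the wrist force passes 120 N, or if a joint passes its speed limit or range.

## Working session

There is one attempt and no reset: what is moved stays moved. The work goes in short steps, Python scripts to look and compute and a shell command to move; the robot and the scene stay as the last step left them, time stands still between calls to the robot, and variables do not carry over. Pictures are saved under pics/ and viewed, about 8 in all and at most 12, crops included, and the job is handed in when it is done.

```bash
mkdir -p pics; ls
cat > h.py <<'E'
import numpy as np, cv2
from scipy.spatial.transform import Rotation as R
from plant import r
def Rm(s):
    a=np.array(s["rotation"],float); return a if a.shape==(3,3) else R.from_rotvec(a).as_matrix() if a.size==3 else R.from_quat(a).as_matrix()
def ray(s,u,v,z):
    d=Rm(s)@np.array([(u-s["cx"])/s["fx"],(v-s["cy"])/s["fy"],1]); p=np.array(s["position"]); return p+d*(z-p[2])/d[2]
def px(s,P):
    q=Rm(s).T@(np.array(P)-np.array(s["position"])); return s["fx"]*q[0]/q[2]+s["cx"], s["fy"]*q[1]/q[2]+s["cy"]
E
python3 - <<'E'
from h import *
import pickle
for n in("top","scene","wrist"):
    s=r.snapshot(n); cv2.imwrite(f"pics/{n}0.png",s["img"]); pickle.dump(s,open(n+"0.pkl","wb")); print(n,s["fx"],s["cx"],s["cy"],s["position"],s["rotation"])
a=cv2.imread("pics/top0.png");b=cv2.imread("pics/scene0.png")
print(r.read_state())
E
```

```text
pics
top 478.81656723200814 319.2890301471335 206.16035708143997 [ 0.40460424 -0.08536442  1.0231453 ] [-2.17318685  2.16783669 -0.18138968]
scene 363.29384643334294 315.89447200755393 202.59078117093105 [ 0.87947224 -0.34701105  0.57696328] [-2.14932933 -1.09508985  0.42868112]
wrist 322.2323004945764 319.44587827786586 203.2716648338664 [0.08599933 0.59954451 0.38424917] [2.31173901 1.75297322 0.24977657]
{'time': 0.15, 'qpos': array([ 1.21163616e+00,  1.30989067e-01,  1.48901281e+00, -2.19950468e-05,
        1.52299946e+00, -8.53754071e-02]), 'joint_velocities': array([-0.00031376, -0.001997  , -0.00301548,  0.00042201,  0.0006881 ,
       -0.0007562 ]), 'effort': array([ 8.13043898e-04, -5.60471857e+01, -4.92339778e+01,  7.68942526e-02,
        3.04182165e-02, -9.48596926e-05]), 'tcp_pos': array([0.16205282, 0.57727308, 0.23183654]), 'ee_rot': array([-4.28676953e-01, -3.11191571e+00,  2.16572515e-03]), 'contact_force': array([-0.56547123, -0.49911281,  0.11846822]), 'torque': array([ 0.02661596, -0.03788485,  0.00797171]), 'grip_width': 0.9957444786628223}
```

View pics/top0.png

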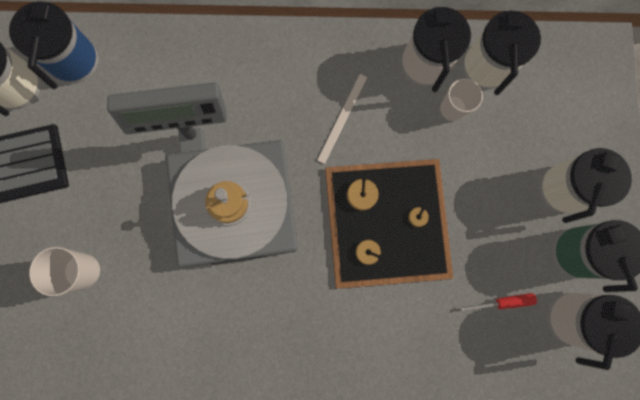

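View pics/scene0.png

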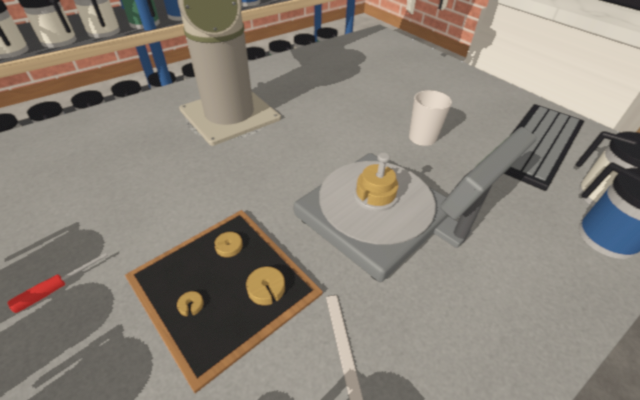

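The top view shows the half mass at about (363,194) with its slot pointing up, and the carrier at about (226,203). The board's other masses are at (368,252) and (419,217). I'll enlarge these.

Run:
```python
from h import *
import pickle
s=pickle.load(open("top0.pkl","rb"));c=pickle.load(open("scene0.pkl","rb"))
def crop(i,u,v,w,h,k): return cv2.resize(i[v:v+h,u:u+w],None,fx=k,fy=k,interpolation=cv2.INTER_CUBIC)
a=crop(s["img"],340,172,50,50,8);b=crop(s["img"],200,175,50,50,8);d=crop(c["img"],345,145,66,66,6);d=cv2.resize(d,(400,400))
e=crop(c["img"],240,255,50,50,8)
im=np.vstack([np.hstack([a,b]),np.hstack([e,d])]); im=cv2.convertScaleAbs(im,alpha=1.4); im=cv2.resize(im,(600,600)); cv2.imwrite("pics/c1.png",im)
print(ray(s,363,194,.034),ray(s,226,203,.141),Rm(s))
for z,k in ((.014,(328,166)),(.014,(452,280))):print(ray(s,*k,z))
print(ray(s,229.5,202,.065))
```

```text
[ 0.56082874 -0.21311083  0.034     ] [0.52562418 0.05507746 0.141     ] [[ 8.84237748e-05 -9.91480414e-01  1.30255827e-01]
 [-9.99340121e-01 -4.81881168e-03 -3.60013987e-02]
 [ 3.63223600e-02 -1.30166691e-01 -9.90826584e-01]]
[ 0.62453708 -0.14078422  0.014     ]
[ 0.38179774 -0.40169629  0.014     ]
[0.53811297 0.06024531 0.065     ]
```

View pics/c1.png

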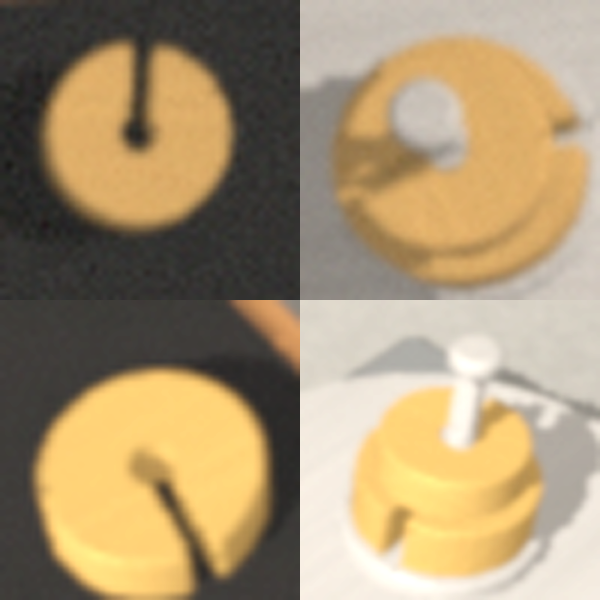

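```bash
python3 -m inch '[{"x":-417,"y":-420,"wz":-0.22},{"x":-417,"y":-420,"wz":-0.22},{"x":-417,"y":-420,"wz":-0.22},{"x":-417,"y":-420,"wz":-0.22},{"x":-417,"y":-420,"wz":-0.22},{"x":-417,"y":-420,"wz":-0.22},{"x":-417,"y":-420,"wz":-0.22},{"x":-417,"y":-420,"wz":-0.22},{"x":-417,"y":-420,"wz":-0.22},{"x":-417,"y":-420,"wz":-0.22},{"x":-417,"y":-420,"wz":-0.22},{"x":-417,"y":-420,"wz":-0.22}]' 20
python3 - <<'E'
from h import *
s=r.read_state(); M=R.from_rotvec(s["ee_rot"]).as_matrix(); print(M, M.T@(np.array([.45,.06,.233])-s["tcp_pos"])*1000, s["qpos"])
E
```

```text
[[-9.62754746e-01  2.70375799e-01 -4.74566379e-04]
 [ 2.70376198e-01  9.62753838e-01 -1.32651809e-03]
 [ 9.82322147e-05 -1.40542304e-03 -9.99999008e-01]] [-417.0807275  -420.15433251   -0.61393266] [ 1.21163616e+00  1.30989067e-01  1.48901281e+00 -2.19950468e-05
  1.52299946e+00 -8.53754071e-02]schema error: expected keys x, y, z, wx, wy, wz, hand
```

```bash
python3 -m inch '[{"x":-417,"y":-420,"z":0,"wx":0,"wy":0,"wz":-0.22,"hand":-1},{"x":-417,"y":-420,"z":0,"wx":0,"wy":0,"wz":-0.22,"hand":-1},{"x":-417,"y":-420,"z":0,"wx":0,"wy":0,"wz":-0.22,"hand":-1},{"x":-417,"y":-420,"z":0,"wx":0,"wy":0,"wz":-0.22,"hand":-1},{"x":-417,"y":-420,"z":0,"wx":0,"wy":0,"wz":-0.22,"hand":-1},{"x":-417,"y":-420,"z":0,"wx":0,"wy":0,"wz":-0.22,"hand":-1},{"x":-417,"y":-420,"z":0,"wx":0,"wy":0,"wz":-0.22,"hand":-1},{"x":-417,"y":-420,"z":0,"wx":0,"wy":0,"wz":-0.22,"hand":-1},{"x":-417,"y":-420,"z":0,"wx":0,"wy":0,"wz":-0.22,"hand":-1},{"x":-417,"y":-420,"z":0,"wx":0,"wy":0,"wz":-0.22,"hand":-1},{"x":-417,"y":-420,"z":0,"wx":0,"wy":0,"wz":-0.22,"hand":-1},{"x":-417,"y":-420,"z":0,"wx":0,"wy":0,"wz":-0.22,"hand":-1}]' 20
python3 - <<'E'
from h import *
s=r.read_state(); M=R.from_rotvec(s["ee_rot"]).as_matrix(); print(M, M.T@(np.array([.45,.06,.233])-s["tcp_pos"])*1000, s["qpos"])
E
```

```text
time: 1.15
tcp_pos: [0.4058, 0.1388, 0.2327]
ee_rot: [0.084, 3.14, 0.0]
contact_force: [0.9, 0.8, -0.4]
grip_width: 1.001
[[-9.98560493e-01  5.36348850e-02  4.91788388e-04]
 [ 5.36349789e-02  9.98560592e-01  1.79614440e-04]
 [-4.81446905e-04  2.05732944e-04 -9.99999863e-01]] [-48.33107313 -76.36306122  -0.30020604] [ 2.09925640e-01 -3.51006922e-01  1.93436326e+00  7.31951271e-05
  1.55771790e+00 -1.30721094e+00]
```

```bash
python3 -m inch '[{"x":-48,"y":-76,"z":0,"wx":0,"wy":0,"wz":0,"hand":-1},{"x":-48,"y":-76,"z":0,"wx":0,"wy":0,"wz":0,"hand":-1},{"x":-48,"y":-76,"z":0,"wx":0,"wy":0,"wz":0,"hand":-1},{"x":-48,"y":-76,"z":0,"wx":0,"wy":0,"wz":0,"hand":-1},{"x":-48,"y":-76,"z":0,"wx":0,"wy":0,"wz":0,"hand":-1},{"x":-48,"y":-76,"z":0,"wx":0,"wy":0,"wz":0,"hand":-1}]' 20
python3 - <<'E'
from h import *
import pickle
s=r.snapshot("wrist"); pickle.dump(s,open("w1.pkl","wb")); cv2.imwrite("pics/w1.png",s["img"]); print(s["position"],Rm(s)); print(r.read_state()["qpos"])
E
```

```text
time: 1.65
tcp_pos: [0.4487, 0.0635, 0.2324]
ee_rot: [-0.083, -3.14, -0.001]
contact_force: [-0.7, 1.2, 0.6]
grip_width: 0.996
[0.36982701 0.06831331 0.38501848] [[ 5.26819566e-02  9.58117782e-01  2.81486992e-01]
 [ 9.98611271e-01 -5.04395980e-02 -1.52110752e-02]
 [-3.75910907e-04  2.81897432e-01 -9.59444473e-01]]
[ 2.74973824e-02 -2.77341533e-01  1.87622424e+00  3.83087848e-04
  1.54306996e+00 -1.49130987e+00]
```

View pics/w1.png

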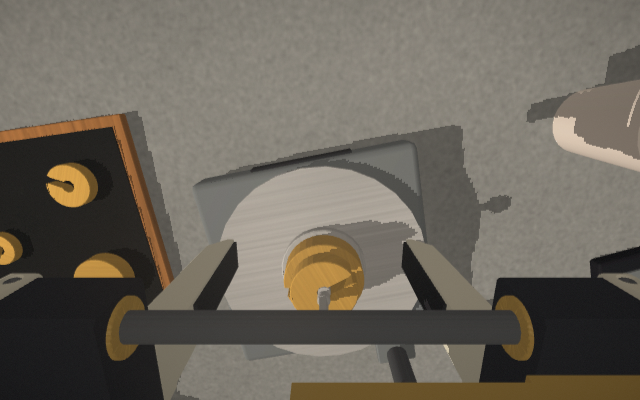

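The wrist view shows the carrier at about (325,285), with lower_half's slot pointing right (+y) and slightly up. The gripper bar hides the button, so I'll back off 70 mm and enlarge.

```bash
python3 -m inch '[{"x":70,"y":0,"z":0,"wx":0,"wy":0,"wz":0,"hand":-1},{"x":70,"y":0,"z":0,"wx":0,"wy":0,"wz":0,"hand":-1},{"x":70,"y":0,"z":0,"wx":0,"wy":0,"wz":0,"hand":-1},{"x":70,"y":0,"z":0,"wx":0,"wy":0,"wz":0,"hand":-1},{"x":70,"y":0,"z":0,"wx":0,"wy":0,"wz":0,"hand":-1}]' 20
python3 - <<'E'
from h import *
import pickle
s=r.snapshot("wrist"); pickle.dump(s,open("w2.pkl","wb")); print(s["position"]); 
t=pickle.load(open("top0.pkl","rb"))
a=cv2.resize(s["img"][160:310,240:410],None,fx=4,fy=4,interpolation=cv2.INTER_CUBIC)
cv2.imwrite("pics/w2.png",cv2.convertScaleAbs(a,alpha=1.3))
E
```

```text
time: 2.12
tcp_pos: [0.3797, 0.067, 0.2332]
ee_rot: [0.081, 3.139, 0.0]
contact_force: [0.5, 0.4, 0.3]
grip_width: 0.997
[0.30039292 0.07186411 0.3855427 ]
```

View pics/w2.png

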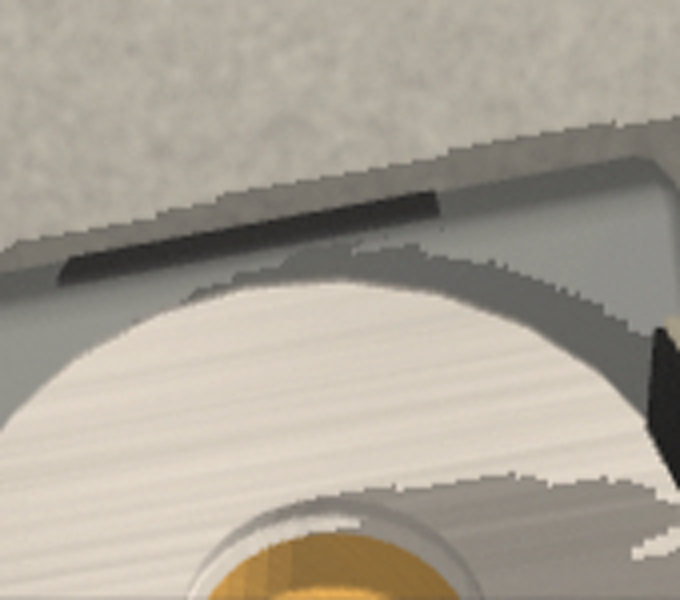

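That was the wrong direction: the carrier moved further down the image, so the camera has to go forward.

```bash
python3 -m inch '[{"x":-160,"y":0,"z":0,"wx":0,"wy":0,"wz":0,"hand":-1},{"x":-160,"y":0,"z":0,"wx":0,"wy":0,"wz":0,"hand":-1},{"x":-160,"y":0,"z":0,"wx":0,"wy":0,"wz":0,"hand":-1},{"x":-160,"y":0,"z":0,"wx":0,"wy":0,"wz":0,"hand":-1},{"x":-160,"y":0,"z":0,"wx":0,"wy":0,"wz":0,"hand":-1},{"x":-160,"y":0,"z":0,"wx":0,"wy":0,"wz":0,"hand":-1},{"x":-160,"y":0,"z":0,"wx":0,"wy":0,"wz":0,"hand":-1}]' 20
python3 - <<'E'
from h import *
import pickle
s=r.snapshot("wrist"); pickle.dump(s,open("w3.pkl","wb")); print(s["position"]); 
a=cv2.resize(s["img"][130:280,230:430],None,fx=4,fy=4,interpolation=cv2.INTER_CUBIC)
cv2.imwrite("pics/w3.png",cv2.convertScaleAbs(a,alpha=1.3))
E
```

```text
time: 2.75
tcp_pos: [0.5392, 0.0577, 0.2319]
ee_rot: [-0.084, -3.139, 0.0]
contact_force: [-0.4, -0.3, -0.0]
grip_width: 0.995
[0.46046188 0.06267303 0.38456031]
```

View pics/w3.png

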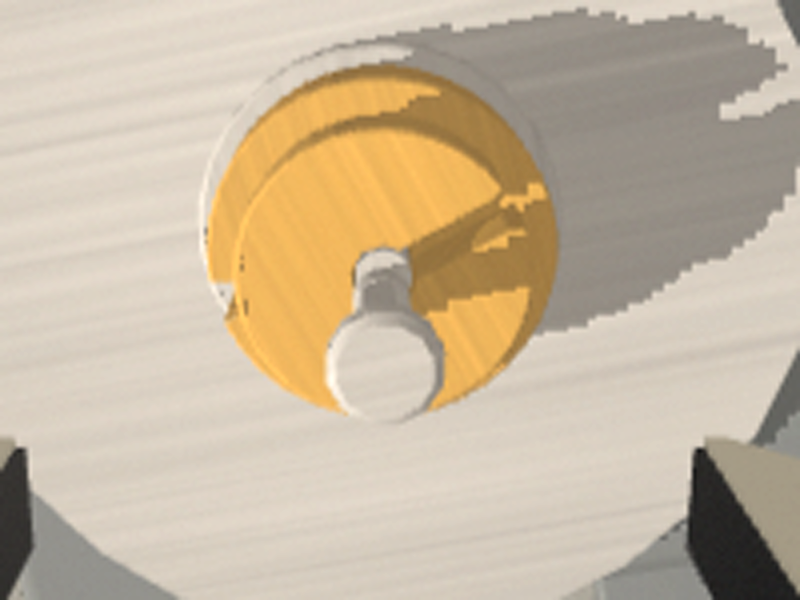

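The wrist view shows the button top at crop (385,363), the disc centre around (383,265), the kilo's slot at left (225,297) and lower_half's slot towards upper right. Next I need the neck's yaw and offset, so I'll enlarge the neck from the wrist and scene views.

Run:
```python
from h import *
import pickle
s=pickle.load(open("w3.pkl","rb"));c=pickle.load(open("scene0.pkl","rb"))
a=s["img"][175:240,290:370]; b=c["img"][145:210,350:410]
f=lambda i,k:cv2.resize(i,None,fx=k,fy=k,interpolation=cv2.INTER_CUBIC)
A=f(a,5.0*1.0);B=f(b,5.0)
g=lambda i:(255*(i/255.)**.6).astype(np.uint8)
cv2.imwrite("pics/c2.png",np.hstack([g(A),B]))
S=lambda x,y,z:ray(s,230+x/4,130+y/4,z).round(4)
print("button",S(385,365,.169),"edges",S(328,365,.169),S(443,365,.169))
print("disc L,R",S(234,265,.121),S(530,265,.121),"top",S(375,117,.121))
print("stem foot",S(383,265,.121),"base L R top",S(200,215,.075),S(560,215,.075),S(380,40,.075))
print("kilo mouth",S(222,297,.101),"low mouth",S(512,218,.121))
print(Rm(c))
```

```text
button [0.537  0.0632 0.169 ] edges [0.5364 0.0531 0.169 ] [0.5375 0.0735 0.169 ]
disc L,R [0.5299 0.0325 0.121 ] [0.5332 0.0951 0.121 ] top [0.5001 0.0638 0.121 ]
stem foot [0.5316 0.064  0.121 ] base L R top [0.5289 0.0199 0.075 ] [0.5336 0.1083 0.075 ] [0.4889 0.0661 0.075 ]
kilo mouth [0.5426 0.0268 0.101 ] low mouth [0.5228 0.0915 0.121 ]
[[ 0.59213882  0.58255173 -0.55678101]
 [ 0.80572572 -0.41657923  0.42103183]
 [ 0.01332941 -0.69792208 -0.71604965]]
```

View pics/c2.png

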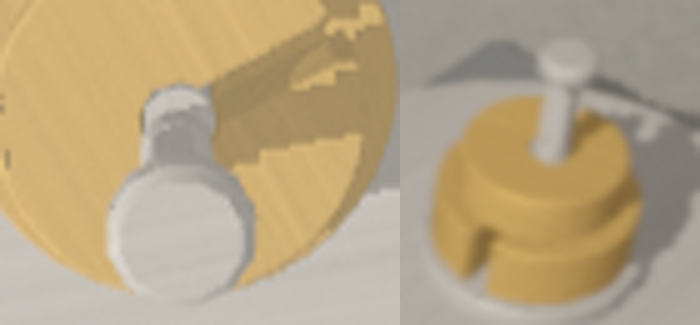

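The neck's yaw is unclear from above: it looks about 10 mm wide, so it is probably turned. I'll tilt the wrist camera for a flatter view.

```bash
python3 -m inch '[{"x":20,"y":0,"z":0,"wx":0,"wy":-0.12,"wz":0,"hand":-1},{"x":35,"y":0,"z":0,"wx":0,"wy":-0.24,"wz":0,"hand":-1},{"x":35,"y":0,"z":5,"wx":0,"wy":-0.36,"wz":0,"hand":-1},{"x":35,"y":0,"z":12,"wx":0,"wy":-0.48,"wz":0,"hand":-1},{"x":35,"y":0,"z":14,"wx":0,"wy":-0.6,"wz":0,"hand":-1},{"x":35,"y":0,"z":14,"wx":0,"wy":-0.6,"wz":0,"hand":-1},{"x":35,"y":0,"z":14,"wx":0,"wy":-0.6,"wz":0,"hand":-1}]' 20
python3 - <<'E'
from h import *
import pickle
s=r.snapshot("wrist"); pickle.dump(s,open("w4.pkl","wb")); print(s["position"],r.read_state()["qpos"]); 
u,v=map(int,px(s,(.537,.063,.144))); print(u,v)
a=cv2.resize(s["img"][v-50:v+50,u-65:u+65],None,fx=6,fy=6,interpolation=cv2.INTER_CUBIC)
cv2.imwrite("pics/w4.png",(255*(a/255.)**.7).astype(np.uint8))
E
```

```text
time: 3.38
tcp_pos: [0.5016, 0.0598, 0.2166]
ee_rot: [0.067, 2.539, -0.021]
contact_force: [-0.2, 0.4, 0.6]
grip_width: 1.0
[0.35050368 0.06854353 0.29770666] [ 0.06461042 -0.74762429  2.33410534 -0.08096583  0.95770885 -1.4269853 ]
325 201
```

View pics/w4.png

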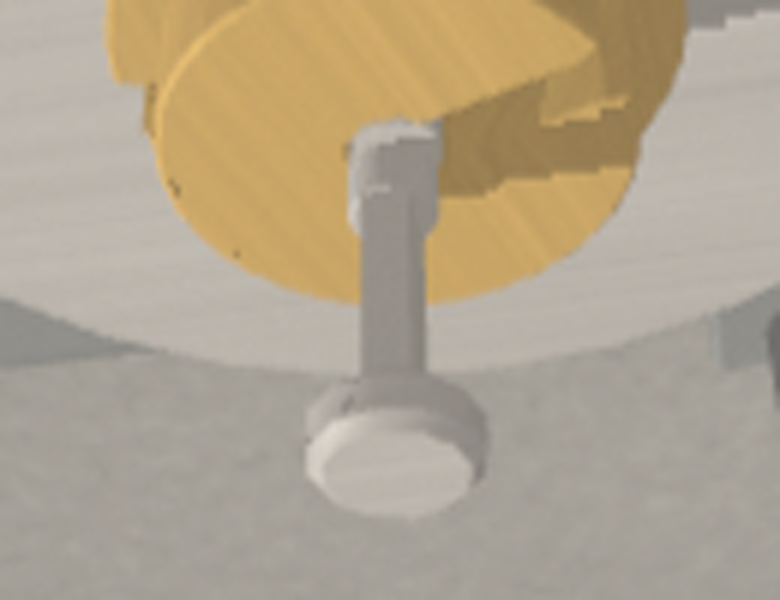

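The tilted view shows the neck's front face from 361 to 411 and its +y side face from 411 to 427 px. That makes the neck's yaw about +0.17 rad. The button top is at (398,470), and lower_half's mouth is at about (612,75).

Run:
```python
from h import *
import pickle
s=pickle.load(open("w4.pkl","rb"));w=pickle.load(open("w3.pkl","rb"));t=pickle.load(open("top0.pkl","rb"))
S=lambda x,y,z:ray(s,260+x/6,151+y/6,z).round(4)
print("button",S(398,465,.169),"edges",S(320,465,.169),S(475,465,.169),S(398,408,.169),S(398,520,.169))
for v,z in((290,.140),(340,.150)): print("neck",S(394,v,z), S(361,v,z),S(427,v,z))
print("disc L R near",S(157,140,.121),S(638,140,.121),S(395,302,.121),"mouth",S(612,75,.121))
print("shoulder near edge",S(395,235,.128),"stem L R",S(350,170,.128),S(441,170,.128))
W=lambda x,y,z:ray(w,290+x/5,175+y/5,z).round(4)
print("w3 button",W(180,238,.169),"shoulder far",W(178,85,.128))
T=lambda x,y,z:ray(t,x,y,z).round(4)
print("top button",T(221.3,193.7,.169),"half",T(363,194.3,.034),"mouth",T(363.8,179,.034),"lowdisc?",T(224.5,199,.121))
# ellipse of half top in the top image
h=cv2.cvtColor(t["img"],cv2.COLOR_BGR2HSV); m=((h[...,1]>90)&(h[...,2]>110)).astype(np.uint8); m[:,:340]=0;m[:,390:]=0;m[:170]=0;m[220:]=0
c=max(cv2.findContours(m,0,2)[0],key=cv2.contourArea);hull=cv2.convexHull(c);e=cv2.fitEllipse(hull);print(e,T(*e[0],.03))
q=r.read_state();print(q["tcp_pos"])
```

```text
button [0.5368 0.0635 0.169 ] edges [0.5364 0.0544 0.169 ] [0.5373 0.0725 0.169 ] [0.5256 0.0639 0.169 ] [0.5485 0.0631 0.169 ]
neck [0.5397 0.0632 0.14  ] [0.5395 0.059  0.14  ] [0.5399 0.0674 0.14  ]
neck [0.5373 0.0632 0.15  ] [0.5371 0.0592 0.15  ] [0.5375 0.0673 0.15  ]
disc L R near [0.5303 0.0329 0.121 ] [0.5336 0.0955 0.121 ] [0.5652 0.0627 0.121 ] mouth [0.5217 0.0916 0.121 ]
shoulder near edge [0.5427 0.0634 0.128 ] stem L R [0.5299 0.0581 0.128 ] [0.5305 0.0697 0.128 ]
w3 button [0.538 0.063 0.169] shoulder far [0.5261 0.064  0.128 ]
top button [0.5386 0.0594 0.169 ] half [ 0.5602 -0.2131  0.034 ] mouth [ 0.5928 -0.2152  0.034 ] lowdisc? [0.536  0.0613 0.121 ]
((362.7041320800781, 193.9422607421875), (29.88367462158203, 30.339818954467773), 97.27290344238281) [ 0.5616 -0.213   0.03  ]
[0.50306497 0.05976351 0.218959  ]
```

```bash
cat >> h.py <<'E'
def go(P,yaw=None):
    s=r.read_state(); M=R.from_rotvec(s["ee_rot"]); d=M.inv().apply(np.array(P)-s["tcp_pos"])*1000
    out=[d.round(1)]
    if yaw is not None:  # tool x world angle, pointing down
        T=R.from_matrix(np.array([[np.cos(yaw),np.sin(yaw),0],[np.sin(yaw),-np.cos(yaw),0],[0,0,-1]]).reshape(3,3)); out.append((M.inv()*T).as_rotvec().round(4))
    print(*out)
E
python3 - <<'E'
from h import *
go((.45,-.10,.24),np.pi-.064); go((.56,-.212,.14),np.pi-.064)
E
```

```text
[  24.8 -162.3  -42.6] [0.0036 0.6021 0.0107]
[ -14.  -268.4  105.3] [0.0036 0.6021 0.0107]
```

```bash
python3 -m inch '[{"x":25,"y":-40,"z":-43,"wx":0,"wy":0.12,"wz":0.003,"hand":-1},{"x":25,"y":-80,"z":-43,"wx":0,"wy":0.24,"wz":0.005,"hand":-1},{"x":25,"y":-120,"z":-43,"wx":0.002,"wy":0.36,"wz":0.007,"hand":-1},{"x":25,"y":-162,"z":-43,"wx":0.002,"wy":0.48,"wz":0.01,"hand":-1},{"x":10,"y":-200,"z":0,"wx":0.0036,"wy":0.602,"wz":0.0107,"hand":-1},{"x":-14,"y":-235,"z":50,"wx":0.0036,"wy":0.602,"wz":0.0107,"hand":-1},{"x":-14,"y":-268,"z":105,"wx":0.0036,"wy":0.602,"wz":0.0107,"hand":-1},{"x":-14,"y":-268,"z":105,"wx":0.0036,"wy":0.602,"wz":0.0107,"hand":-1},{"x":-14,"y":-268,"z":105,"wx":0.0036,"wy":0.602,"wz":0.0107,"hand":-1},{"x":-14,"y":-268,"z":105,"wx":0.0036,"wy":0.602,"wz":0.0107,"hand":-1}]' 20
python3 - <<'E'
from h import *
import pickle
s=r.snapshot("wrist"); pickle.dump(s,open("w5.pkl","wb")); cv2.imwrite("pics/w5.png",s["img"])
h=cv2.cvtColor(s["img"],cv2.COLOR_BGR2HSV); m=((h[...,1]>90)&(h[...,2]>110)).astype(np.uint8)
u,v=map(int,px(s,(.56,-.212,.034))); print(u,v); k=np.zeros_like(m);k[max(0,v-75):min(v+75,300),u-75:u+75]=1;m*=k
c=max(cv2.findContours(m,0,2)[0],key=cv2.contourArea);e=cv2.fitEllipse(cv2.convexHull(c));print(e,ray(s,*e[0],.033)); print(cv2.boundingRect(c))
b=r.read_state();print(b["tcp_pos"],b["ee_rot"])
cv2.imwrite("pics/w5.png",cv2.resize(s["img"][v-75:v+75,u-75:u+75],None,fx=3,fy=3))
E
```

```text
time: 4.27
tcp_pos: [0.5611, -0.2152, 0.1328]
ee_rot: [-0.105, -3.13, -0.004]
contact_force: [-0.5, -0.1, -2.1]
grip_width: 1.0
322 208
((323.14263916015625, 206.15821838378906), (78.17132568359375, 79.19861602783203), 178.36911010742188) [ 0.55805114 -0.21118346  0.033     ]
(284, 167, 79, 78)
[ 0.56062671 -0.21418771  0.13468705] [-0.10508669 -3.13078681 -0.00444805]
```

View pics/w5.png

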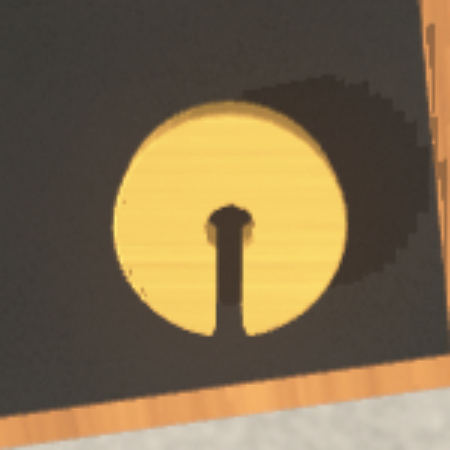

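The disc's top centre is at crop (230,225) and its slot runs straight down the image. It is aligned with the tool and centred at about (.5595,-.211). I'll go down and grasp it.

Run:
```python
from h import *
go((.5595,-.211,.032),np.pi-.064)
```

```text
[  0.4   2.8 102.7] [ 0.0025 -0.0091 -0.0031]
```

```bash
python3 -m inch '[{"x":0.4,"y":2.8,"z":35,"wx":0.0025,"wy":-0.009,"wz":-0.003,"hand":-1},{"x":0.4,"y":2.8,"z":65,"wx":0.0025,"wy":-0.009,"wz":-0.003,"hand":-1},{"x":0.4,"y":2.8,"z":88,"wx":0.0025,"wy":-0.009,"wz":-0.003,"hand":-1},{"x":0.4,"y":2.8,"z":97,"wx":0.0025,"wy":-0.009,"wz":-0.003,"hand":-1},{"x":0.4,"y":2.8,"z":101,"wx":0.0025,"wy":-0.009,"wz":-0.003,"hand":-1},{"x":0.4,"y":2.8,"z":102,"wx":0.0025,"wy":-0.009,"wz":-0.003,"hand":-1},{"x":0.4,"y":2.8,"z":102,"wx":0.0025,"wy":-0.009,"wz":-0.003,"hand":-1}]' 20
python3 - <<'E'
from h import *
b=r.read_state();print(b["tcp_pos"],b["contact_force"]);go((.5595,-.211,.032),np.pi-.064)
E
```

```text
time: 4.9
tcp_pos: [0.5617, -0.2097, 0.0403]
ee_rot: [0.097, 3.13, -0.007]
contact_force: [-0.2, -0.6, -0.8]
grip_width: 0.997
[ 0.5616813  -0.20974703  0.04025535] [-0.17134114 -0.57229668 -0.8441136 ]
[ 2.2 -1.4  8.2] [-0.0039  0.0099  0.0023]
```

```bash
python3 -m inch '[{"x":0,"y":0,"z":0,"wx":0,"wy":0,"wz":0,"hand":-1},{"x":0,"y":0,"z":0,"wx":0,"wy":0,"wz":0,"hand":-1}]' 20
python3 - <<'E'
from h import *
b=r.read_state();print(b["tcp_pos"],b["contact_force"]);go((.5595,-.211,.032),np.pi-.064)
E
```

```text
time: 5.07
tcp_pos: [0.5615, -0.2098, 0.04]
ee_rot: [0.097, 3.13, -0.007]
contact_force: [-0.6, 0.3, 0.7]
grip_width: 1.002
[ 0.56145658 -0.20980198  0.0399949 ] [-0.56061376  0.25735149  0.68482675]
[ 2.  -1.3  8. ] [-0.0039  0.0099  0.0022]
```

```bash
python3 -m inch '[{"x":2,"y":-1.3,"z":4,"wx":-0.004,"wy":0.01,"wz":0.002,"hand":-1},{"x":2,"y":-1.3,"z":8,"wx":-0.004,"wy":0.01,"wz":0.002,"hand":-1},{"x":2,"y":-1.3,"z":8,"wx":-0.004,"wy":0.01,"wz":0.002,"hand":-0.6},{"x":2,"y":-1.3,"z":8,"wx":-0.004,"wy":0.01,"wz":0.002,"hand":0.4},{"x":2,"y":-1.3,"z":8,"wx":-0.004,"wy":0.01,"wz":0.002,"hand":1},{"x":2,"y":-1.3,"z":8,"wx":-0.004,"wy":0.01,"wz":0.002,"hand":1},{"x":2,"y":-1.3,"z":8,"wx":-0.004,"wy":0.01,"wz":0.002,"hand":1},{"x":2,"y":-1.3,"z":8,"wx":-0.004,"wy":0.01,"wz":0.002,"hand":1}]' 25
python3 - <<'E'
from h import *
b=r.read_state();print(b["tcp_pos"],b["contact_force"],b["grip_width"]*93);go((.5595,-.211,.032),np.pi-.064)
E
```

```text
time: 5.73
tcp_pos: [0.5581, -0.2106, 0.0299]
ee_rot: [-0.1, -3.137, -0.002]
contact_force: [-0.2, -0.3, -0.6]
grip_width: 0.679
[ 0.55813111 -0.21057895  0.02992904] [-0.18892334 -0.27173083 -0.56008906] 63.16595307891387
[-1.4 -0.3 -2.1] [ 0.0009 -0.0029  0.0001]
```

Gripped: the opening is about 63 mm. I'll lift it and carry it to the near side of the neck.

Run:
```python
from h import *
go((.455,.0495,.150),np.pi+.17)
```

```text
[ 119.9  253.1 -119.5] [ 0.0013 -0.0027 -0.2339]
```

```bash
python3 -m inch '[{"x":0,"y":0,"z":-20,"wx":0,"wy":0,"wz":0,"hand":1},{"x":10,"y":15,"z":-50,"wx":0,"wy":0,"wz":0,"hand":1},{"x":25,"y":40,"z":-80,"wx":0,"wy":0,"wz":-0.05,"hand":1},{"x":45,"y":70,"z":-105,"wx":0,"wy":0,"wz":-0.1,"hand":1},{"x":65,"y":105,"z":-119,"wx":0,"wy":0,"wz":-0.15,"hand":1},{"x":85,"y":140,"z":-119,"wx":0,"wy":0,"wz":-0.2,"hand":1},{"x":100,"y":175,"z":-119,"wx":0,"wy":0,"wz":-0.234,"hand":1},{"x":110,"y":210,"z":-119,"wx":0.001,"wy":-0.003,"wz":-0.234,"hand":1},{"x":120,"y":235,"z":-119,"wx":0.001,"wy":-0.003,"wz":-0.234,"hand":1},{"x":120,"y":253,"z":-119,"wx":0.001,"wy":-0.003,"wz":-0.234,"hand":1},{"x":120,"y":253,"z":-119,"wx":0.001,"wy":-0.003,"wz":-0.234,"hand":1},{"x":120,"y":253,"z":-119,"wx":0.001,"wy":-0.003,"wz":-0.234,"hand":1}]' 25
python3 -m inch '[{"x":0,"y":0,"z":0,"wx":0,"wy":0,"wz":0,"hand":1},{"x":0,"y":0,"z":0,"wx":0,"wy":0,"wz":0,"hand":1}]' 25
python3 - <<'E'
from h import *
import pickle
go((.455,.0495,.150),np.pi+.17)
s=r.snapshot("wrist"); pickle.dump(s,open("w6.pkl","wb"))
u,v=260,190
cv2.imwrite("pics/w6.png",cv2.resize(s["img"][170:340,220:430],None,fx=3.8,fy=3.5))
b=r.read_state();print(b["tcp_pos"],b["contact_force"])
print(px(s,(.537,.0635,.144)),px(s,b["tcp_pos"]+[0,0,.004]))
E
```

```text
time: 6.73
tcp_pos: [0.4542, 0.0504, 0.149]
ee_rot: [0.271, -3.129, -0.001]
contact_force: [0.2, -0.2, -4.8]
grip_width: 0.681
time: 6.9
tcp_pos: [0.4547, 0.0488, 0.1492]
ee_rot: [0.265, -3.13, -0.001]
contact_force: [-0.3, -0.6, -4.9]
grip_width: 0.677
[-0.4  0.7 -0.8] [ 0.0004 -0.0006 -0.0008]
[0.45477485 0.04867791 0.14924282] [-0.1463507  -0.03202406 -5.22504663]
(np.float64(319.3953062802999), np.float64(385.35684310592353)) (np.float64(317.92377182362264), np.float64(269.48946584281265))
```

View pics/w6.png

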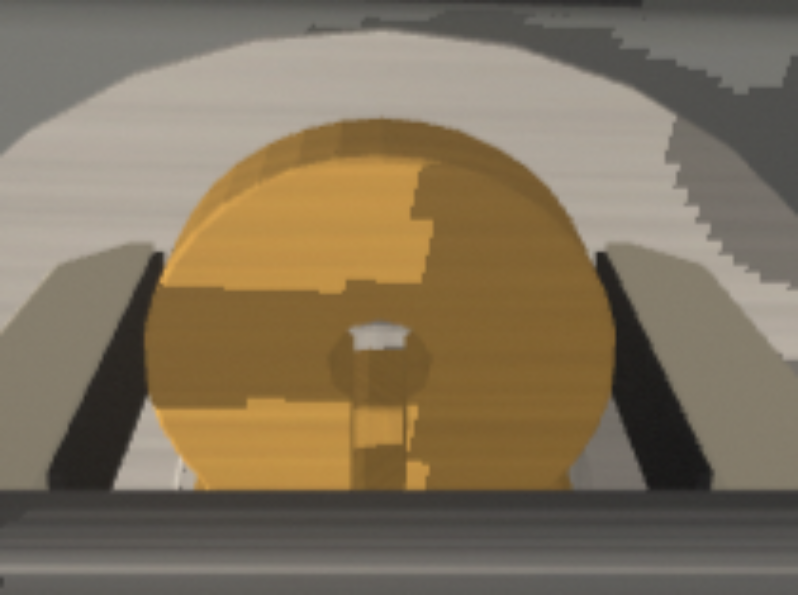

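The disc is centred between the fingers, with its hole at crop (380,362). Relative to the TCP it appears about 2 mm forward and 1 mm toward +y. Allowing for that offset, the neck lies 81.5 mm straight ahead. I'll approach it now.

```bash
python3 -m inch '[{"x":-15,"y":-0.3,"z":0,"wx":0,"wy":0,"wz":0,"hand":1},{"x":-28,"y":-0.4,"z":0,"wx":0,"wy":0,"wz":0,"hand":1},{"x":-35,"y":-0.4,"z":0,"wx":0,"wy":0,"wz":0,"hand":1},{"x":-38,"y":-0.4,"z":0,"wx":0,"wy":0,"wz":0,"hand":1},{"x":-38,"y":-0.4,"z":0,"wx":0,"wy":0,"wz":0,"hand":1},{"x":-38,"y":-0.4,"z":0,"wx":0,"wy":0,"wz":0,"hand":1}]' 25
cat >> h.py <<'E'
def st():
    f=[];
    b=r.read_state(); M=R.from_rotvec(b["ee_rot"]); 
    print("tcp",b["tcp_pos"].round(4),"Ftool",M.inv().apply(b["contact_force"]).round(2),"Ttool",M.inv().apply(b["torque"]).round(3),"yaw",round(np.arctan2(*M.as_matrix()[[1,0],0]),3))
E
python3 - <<'E'
from h import *
st();go((.5351,.0621,.149),np.pi+.17)
s=r.snapshot("top"); cv2.imwrite("pics/t2.png",cv2.resize(s["img"][150:250,170:280],None,fx=6,fy=6,interpolation=cv2.INTER_CUBIC))
s=r.snapshot("scene"); cv2.imwrite("pics/s2.png",s["img"])
E
```

```text
time: 7.45
tcp_pos: [0.4919, 0.0553, 0.1492]
ee_rot: [0.266, -3.129, -0.001]
contact_force: [-0.4, 0.5, -4.4]
grip_width: 0.684
tcp [0.4919 0.0553 0.1492] Ftool [0.35 0.56 4.36] Ttool [-0.006  0.008  0.011] yaw -2.972
[-43.7  -0.6   0.2] [ 0.0006 -0.001  -0.0003]
```

```bash
python3 -m inch '[{"x":-1.5,"y":-0.5,"z":0,"wx":0,"wy":0,"wz":0,"hand":1},{"x":-3,"y":-0.5,"z":0,"wx":0,"wy":0,"wz":0,"hand":1},{"x":-4.5,"y":-0.5,"z":0,"wx":0,"wy":0,"wz":0,"hand":1},{"x":-6,"y":-0.5,"z":0,"wx":0,"wy":0,"wz":0,"hand":1},{"x":-7.5,"y":-0.5,"z":0,"wx":0,"wy":0,"wz":0,"hand":1},{"x":-9,"y":-0.5,"z":0,"wx":0,"wy":0,"wz":0,"hand":1}]' 25
python3 -c "from h import *;st()"
```

```text
time: 8.05
tcp_pos: [0.5015, 0.0567, 0.1496]
ee_rot: [-0.267, 3.13, 0.001]
contact_force: [0.0, -0.7, -5.8]
grip_width: 0.678
tcp [0.5015 0.0567 0.1496] Ftool [ 0.08 -0.68  5.77] Ttool [-0.069  0.018 -0.029] yaw -2.971
```

```bash
python3 -m inch '[{"x":-1.5,"y":0,"z":0,"wx":0,"wy":0,"wz":0,"hand":1},{"x":-3,"y":0,"z":0,"wx":0,"wy":0,"wz":0,"hand":1},{"x":-4,"y":0,"z":0,"wx":0,"wy":0,"wz":0,"hand":1},{"x":-4,"y":0,"z":0,"wx":0,"wy":0,"wz":0,"hand":1}]' 25
python3 -c "from h import *;st()"
```

```text
time: 8.38
tcp_pos: [0.5054, 0.0573, 0.1495]
ee_rot: [-0.267, 3.13, 0.001]
contact_force: [1.1, -0.3, -5.0]
grip_width: 0.682
tcp [0.5054 0.0573 0.1495] Ftool [-0.98 -0.52  5.04] Ttool [-0.016  0.004  0.014] yaw -2.971
```

```bash
python3 -m inch '[{"x":-1,"y":0,"z":0,"wx":0,"wy":0,"wz":0,"hand":1},{"x":-2,"y":0,"z":0,"wx":0,"wy":0,"wz":0,"hand":1},{"x":-3,"y":0,"z":0,"wx":0,"wy":0,"wz":0,"hand":1},{"x":-4,"y":0,"z":0,"wx":0,"wy":0,"wz":0,"hand":1},{"x":-5,"y":0,"z":0,"wx":0,"wy":0,"wz":0,"hand":1},{"x":-6,"y":0,"z":0,"wx":0,"wy":0,"wz":0,"hand":1}]' 25
python3 -c "from h import *;st()"
```

```text
time: 8.88
tcp_pos: [0.5112, 0.0583, 0.1495]
ee_rot: [-0.267, 3.13, 0.001]
contact_force: [-0.1, -0.6, -5.4]
grip_width: 0.683
tcp [0.5112 0.0583 0.1495] Ftool [ 0.25 -0.62  5.38] Ttool [-0.069 -0.012 -0.03 ] yaw -2.972
```

```bash
python3 -m inch '[{"x":0,"y":0,"z":0,"wx":0,"wy":0,"wz":0,"hand":1},{"x":0,"y":0,"z":0,"wx":0,"wy":0,"wz":0,"hand":1}]' 25
python3 - <<'E'
from h import *
st()
s=r.snapshot("scene")
cv2.imwrite("pics/s3.png",cv2.resize(s["img"][110:220,320:440],None,fx=5,fy=5,interpolation=cv2.INTER_CUBIC))
E
```

```text
time: 9.05
tcp_pos: [0.5112, 0.0583, 0.1495]
ee_rot: [-0.267, 3.13, 0.001]
contact_force: [-0.0, -0.3, -4.9]
grip_width: 0.68
tcp [0.5112 0.0583 0.1495] Ftool [ 0.06 -0.29  4.93] Ttool [-0.064 -0.024 -0.037] yaw -2.972
```

View pics/s3.png

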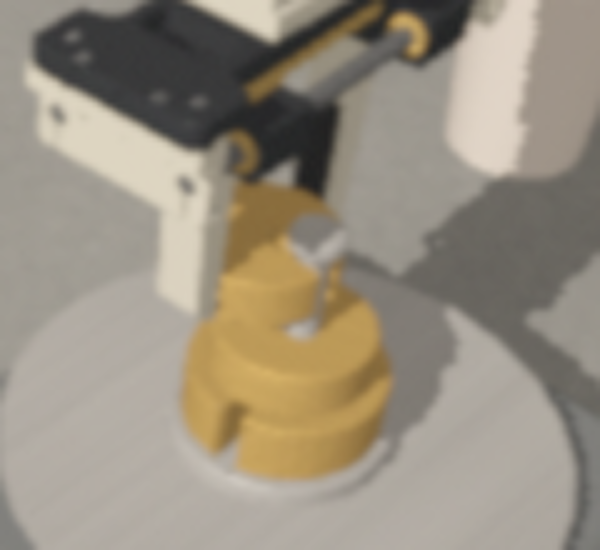

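The scene view shows the neck, with the button at (315,235), inside the slot mouth, and the carrier unmoved. Forces are near zero, so I'll keep sliding.

```bash
python3 -m inch '[{"x":-1.3,"y":0,"z":0,"wx":0,"wy":0,"wz":0,"hand":1},{"x":-2.6,"y":0,"z":0,"wx":0,"wy":0,"wz":0,"hand":1},{"x":-3.9,"y":0,"z":0,"wx":0,"wy":0,"wz":0,"hand":1},{"x":-5.2,"y":0,"z":0,"wx":0,"wy":0,"wz":0,"hand":1},{"x":-6.5,"y":0,"z":0,"wx":0,"wy":0,"wz":0,"hand":1},{"x":-7.8,"y":0,"z":0,"wx":0,"wy":0,"wz":0,"hand":1}]' 25
python3 -c "from h import *;st()"
```

```text
time: 9.6
tcp_pos: [0.519, 0.0597, 0.1495]
ee_rot: [-0.267, 3.13, 0.001]
contact_force: [-0.4, 0.4, -4.9]
grip_width: 0.681
tcp [0.519  0.0597 0.1495] Ftool [0.32 0.49 4.87] Ttool [-0.022 -0.039  0.027] yaw -2.971
```

```bash
python3 -m inch '[{"x":-1.3,"y":0,"z":0,"wx":0,"wy":0,"wz":0,"hand":1},{"x":-2.6,"y":0,"z":0,"wx":0,"wy":0,"wz":0,"hand":1},{"x":-3.9,"y":0,"z":0,"wx":0,"wy":0,"wz":0,"hand":1},{"x":-5.2,"y":0,"z":0,"wx":0,"wy":0,"wz":0,"hand":1},{"x":-6.5,"y":0,"z":0,"wx":0,"wy":0,"wz":0,"hand":1},{"x":-7.8,"y":0,"z":0,"wx":0,"wy":0,"wz":0,"hand":1}]' 25
python3 -c "from h import *;st()"
```

```text
time: 10.1
tcp_pos: [0.5267, 0.061, 0.1495]
ee_rot: [-0.267, 3.13, 0.001]
contact_force: [0.6, -0.3, -4.7]
grip_width: 0.686
tcp [0.5267 0.061  0.1495] Ftool [-0.56 -0.43  4.73] Ttool [-0.058  0.039 -0.014] yaw -2.971
```

```bash
python3 -m inch '[{"x":-1,"y":0,"z":0,"wx":0,"wy":0,"wz":0,"hand":1},{"x":-2,"y":0,"z":0,"wx":0,"wy":0,"wz":0,"hand":1},{"x":-3,"y":0,"z":0,"wx":0,"wy":0,"wz":0,"hand":1},{"x":-4,"y":0,"z":0,"wx":0,"wy":0,"wz":0,"hand":1},{"x":-5,"y":0,"z":0,"wx":0,"wy":0,"wz":0,"hand":1},{"x":-6,"y":0,"z":0,"wx":0,"wy":0,"wz":0,"hand":1}]' 25
python3 -c "from h import *;st()"
```

```text
time: 10.6
tcp_pos: [0.5325, 0.062, 0.1496]
ee_rot: [-0.267, 3.13, 0.001]
contact_force: [-0.8, -0.0, -4.8]
grip_width: 0.677
tcp [0.5325 0.062  0.1496] Ftool [0.8  0.11 4.78] Ttool [-0.054 -0.053 -0.092] yaw -2.972
```

```bash
python3 -m inch '[{"x":-0.5,"y":0,"z":0,"wx":0,"wy":0,"wz":0,"hand":1},{"x":-1,"y":0,"z":0,"wx":0,"wy":0,"wz":0,"hand":1},{"x":-1.5,"y":0,"z":0,"wx":0,"wy":0,"wz":0,"hand":1}]' 25
python3 -c "from h import *;st()"
```

```text
time: 10.85
tcp_pos: [0.5339, 0.0622, 0.1495]
ee_rot: [-0.267, 3.13, 0.001]
contact_force: [-0.7, 0.3, -4.3]
grip_width: 0.682
tcp [0.5339 0.0622 0.1495] Ftool [0.61 0.46 4.26] Ttool [-0.026 -0.046  0.023] yaw -2.971
```

Continuing in small steps until I feel the back wall of the hole.

```bash
python3 -m inch '[{"x":-0.4,"y":0,"z":0,"wx":0,"wy":0,"wz":0,"hand":1},{"x":-0.8,"y":0,"z":0,"wx":0,"wy":0,"wz":0,"hand":1},{"x":-0.8,"y":0,"z":0,"wx":0,"wy":0,"wz":0,"hand":1}]' 25
python3 -c "from h import *;st()"
```

```text
time: 11.1
tcp_pos: [0.5348, 0.0624, 0.1495]
ee_rot: [-0.267, 3.13, 0.001]
contact_force: [1.4, 0.1, -5.1]
grip_width: 0.683
tcp [0.5348 0.0624 0.1495] Ftool [-1.42 -0.12  5.1 ] Ttool [-0.067 -0.022 -0.035] yaw -2.972
```

```bash
python3 -m inch '[{"x":-0.4,"y":0,"z":0,"wx":0,"wy":0,"wz":0,"hand":1},{"x":-0.8,"y":0,"z":0,"wx":0,"wy":0,"wz":0,"hand":1},{"x":-0.8,"y":0,"z":0,"wx":0,"wy":0,"wz":0,"hand":1}]' 25
python3 -c "from h import *;st()"
```

```text
time: 11.35
tcp_pos: [0.5356, 0.0625, 0.1496]
ee_rot: [-0.267, 3.13, 0.001]
contact_force: [-0.0, -0.7, -4.8]
grip_width: 0.678
tcp [0.5356 0.0625 0.1496] Ftool [ 0.14 -0.74  4.81] Ttool [-0.024 -0.002 -0.002] yaw -2.972
```

```bash
python3 -m inch '[{"x":-0.3,"y":0,"z":0,"wx":0,"wy":0,"wz":0,"hand":1},{"x":-0.6,"y":0,"z":0,"wx":0,"wy":0,"wz":0,"hand":1},{"x":-0.6,"y":0,"z":0,"wx":0,"wy":0,"wz":0,"hand":1}]' 25
python3 -c "from h import *;st()"
```

```text
time: 11.6
tcp_pos: [0.5362, 0.0626, 0.1496]
ee_rot: [-0.267, 3.13, 0.001]
contact_force: [1.0, -0.1, -5.4]
grip_width: 0.681
tcp [0.5362 0.0626 0.1496] Ftool [-0.91 -0.3   5.44] Ttool [-0.054  0.03  -0.019] yaw -2.972
```

```bash
python3 -m inch '[{"x":-0.3,"y":0,"z":0,"wx":0,"wy":0,"wz":0,"hand":1},{"x":-0.6,"y":0,"z":0,"wx":0,"wy":0,"wz":0,"hand":1},{"x":-0.6,"y":0,"z":0,"wx":0,"wy":0,"wz":0,"hand":1}]' 25
python3 -c "from h import *;st()"
```

```text
time: 11.85
tcp_pos: [0.5366, 0.0627, 0.1495]
ee_rot: [0.267, -3.13, -0.001]
contact_force: [-0.4, -0.6, -4.9]
grip_width: 0.681
tcp [0.5366 0.0627 0.1495] Ftool [ 0.45 -0.53  4.87] Ttool [-0.054  0.077  0.053] yaw -2.971
```

```bash
python3 -m inch '[{"x":-0.3,"y":0,"z":0,"wx":0,"wy":0,"wz":0,"hand":1},{"x":-0.5,"y":0,"z":0,"wx":0,"wy":0,"wz":0,"hand":1},{"x":-0.5,"y":0,"z":0,"wx":0,"wy":0,"wz":0,"hand":1}]' 25
python3 -c "from h import *;st()"
```

```text
time: 12.1
tcp_pos: [0.537, 0.0627, 0.1495]
ee_rot: [0.267, -3.13, -0.001]
contact_force: [-1.9, -0.3, -4.2]
grip_width: 0.685
tcp [0.537  0.0627 0.1495] Ftool [ 1.88 -0.02  4.22] Ttool [-0.039  0.311  0.003] yaw -2.971
```

```bash
python3 -m inch '[{"x":0,"y":0,"z":0,"wx":0,"wy":0,"wz":0,"hand":1}]' 25
python3 -c "from h import *;st()"
```

```text
time: 12.18
tcp_pos: [0.537, 0.0628, 0.1495]
ee_rot: [0.267, -3.13, -0.001]
contact_force: [-1.7, -1.0, -3.7]
grip_width: 0.682
tcp [0.537  0.0628 0.1495] Ftool [ 1.84 -0.7   3.7 ] Ttool [-0.035  0.357 -0.003] yaw -2.972
```

Contact with the hole's back wall starts at about x=.5365 (Fx 1.9 N, clear torque). I'll back off 1.3 mm to centre x, then probe y.

```bash
python3 -m inch '[{"x":1.3,"y":0,"z":0,"wx":0,"wy":0,"wz":0,"hand":1},{"x":1.3,"y":0.4,"z":0,"wx":0,"wy":0,"wz":0,"hand":1},{"x":1.3,"y":0.7,"z":0,"wx":0,"wy":0,"wz":0,"hand":1},{"x":1.3,"y":0.7,"z":0,"wx":0,"wy":0,"wz":0,"hand":1}]' 25
python3 -c "from h import *;st()"
```

```text
time: 12.52
tcp_pos: [0.5359, 0.0633, 0.1496]
ee_rot: [-0.267, 3.13, 0.001]
contact_force: [0.2, 0.3, -5.8]
grip_width: 0.684
tcp [0.5359 0.0633 0.1496] Ftool [-0.24  0.21  5.81] Ttool [-0.057  0.029  0.003] yaw -2.971
```

```bash
python3 -m inch '[{"x":0,"y":0.3,"z":0,"wx":0,"wy":0,"wz":0,"hand":1},{"x":0,"y":0.3,"z":0,"wx":0,"wy":0,"wz":0,"hand":1}]' 25
python3 -c "from h import *;st()"
```

```text
time: 12.68
tcp_pos: [0.5358, 0.0636, 0.1496]
ee_rot: [-0.267, 3.13, 0.001]
contact_force: [0.2, 0.3, -5.0]
grip_width: 0.682
tcp [0.5358 0.0636 0.1496] Ftool [-0.26  0.3   5.01] Ttool [-0.074  0.012 -0.003] yaw -2.971
```

```bash
python3 -m inch '[{"x":0,"y":0.3,"z":0,"wx":0,"wy":0,"wz":0,"hand":1},{"x":0,"y":0.3,"z":0,"wx":0,"wy":0,"wz":0,"hand":1}]' 25
python3 -c "from h import *;st()"
```

```text
time: 12.85
tcp_pos: [0.5358, 0.0638, 0.1496]
ee_rot: [-0.267, 3.13, 0.001]
contact_force: [0.5, -0.2, -4.9]
grip_width: 0.684
tcp [0.5358 0.0638 0.1496] Ftool [-0.45 -0.27  4.92] Ttool [ 0.056 -0.011 -0.007] yaw -2.972
```

```bash
python3 -m inch '[{"x":0,"y":0.3,"z":0,"wx":0,"wy":0,"wz":0,"hand":1},{"x":0,"y":0.3,"z":0,"wx":0,"wy":0,"wz":0,"hand":1}]' 25
python3 -c "from h import *;st()"
```

```text
time: 13.02
tcp_pos: [0.5357, 0.064, 0.1496]
ee_rot: [-0.267, 3.13, 0.0]
contact_force: [0.2, -2.4, -4.5]
grip_width: 0.681
tcp [0.5357 0.064  0.1496] Ftool [ 0.19 -2.41  4.47] Ttool [ 0.198 -0.081  0.036] yaw -2.972
```

```bash
python3 -m inch '[{"x":0,"y":-1,"z":0,"wx":0,"wy":0,"wz":0,"hand":1},{"x":0,"y":-2,"z":0,"wx":0,"wy":0,"wz":0,"hand":1},{"x":0,"y":-2.4,"z":0,"wx":0,"wy":0,"wz":0,"hand":1},{"x":0,"y":-2.4,"z":0,"wx":0,"wy":0,"wz":0,"hand":1}]' 25
python3 -c "from h import *;st()"
```

```text
time: 13.35
tcp_pos: [0.536, 0.0617, 0.1495]
ee_rot: [-0.267, 3.13, 0.001]
contact_force: [0.3, -0.6, -5.1]
grip_width: 0.682
tcp [0.536  0.0617 0.1495] Ftool [-0.16 -0.64  5.14] Ttool [-0.047 -0.013  0.012] yaw -2.972
```

```bash
python3 -m inch '[{"x":0,"y":-0.3,"z":0,"wx":0,"wy":0,"wz":0,"hand":1},{"x":0,"y":-0.3,"z":0,"wx":0,"wy":0,"wz":0,"hand":1}]' 25
python3 -c "from h import *;st()"
```

```text
time: 13.52
tcp_pos: [0.5361, 0.0614, 0.1495]
ee_rot: [-0.267, 3.13, 0.001]
contact_force: [0.4, 0.3, -6.2]
grip_width: 0.68
tcp [0.5361 0.0614 0.1495] Ftool [-0.48  0.24  6.24] Ttool [-0.003 -0.02  -0.009] yaw -2.972
```

```bash
python3 -m inch '[{"x":0,"y":-0.3,"z":0,"wx":0,"wy":0,"wz":0,"hand":1},{"x":0,"y":-0.3,"z":0,"wx":0,"wy":0,"wz":0,"hand":1}]' 25
python3 -c "from h import *;st()"
```

```text
time: 13.68
tcp_pos: [0.5362, 0.0612, 0.1496]
ee_rot: [-0.267, 3.13, 0.001]
contact_force: [-0.1, -0.2, -4.0]
grip_width: 0.682
tcp [0.5362 0.0612 0.1496] Ftool [ 0.16 -0.22  4.04] Ttool [-0.045  0.013 -0.042] yaw -2.971
```

```bash
python3 -m inch '[{"x":0,"y":-0.3,"z":0,"wx":0,"wy":0,"wz":0,"hand":1},{"x":0,"y":-0.3,"z":0,"wx":0,"wy":0,"wz":0,"hand":1}]' 25
python3 -c "from h import *;st()"
```

```text
time: 13.85
tcp_pos: [0.5362, 0.0609, 0.1495]
ee_rot: [-0.267, 3.13, 0.001]
contact_force: [-0.1, 1.0, -4.7]
grip_width: 0.677
tcp [0.5362 0.0609 0.1495] Ftool [-0.04  0.98  4.73] Ttool [-0.072  0.047 -0.079] yaw -2.971
```

```bash
python3 -m inch '[{"x":0,"y":-0.3,"z":0,"wx":0,"wy":0,"wz":0,"hand":1},{"x":0,"y":-0.3,"z":0,"wx":0,"wy":0,"wz":0,"hand":1}]' 25
python3 -c "from h import *;st()"
```

```text
time: 14.02
tcp_pos: [0.5362, 0.0605, 0.1495]
ee_rot: [-0.267, 3.13, 0.001]
contact_force: [-0.4, 0.8, -4.4]
grip_width: 0.684
tcp [0.5362 0.0605 0.1495] Ftool [0.3  0.89 4.41] Ttool [-0.035 -0.026 -0.031] yaw -2.972
```

```bash
python3 -m inch '[{"x":0,"y":-0.3,"z":0,"wx":0,"wy":0,"wz":0,"hand":1},{"x":0,"y":-0.3,"z":0,"wx":0,"wy":0,"wz":0,"hand":1}]' 25
python3 -c "from h import *;st()"
```

```text
time: 14.18
tcp_pos: [0.5363, 0.0603, 0.1495]
ee_rot: [-0.267, 3.13, 0.001]
contact_force: [-0.1, -0.1, -4.3]
grip_width: 0.681
tcp [0.5363 0.0603 0.1495] Ftool [ 0.16 -0.09  4.34] Ttool [-0.064 -0.026 -0.008] yaw -2.972
```

```bash
python3 -m inch '[{"x":0,"y":0,"z":0,"wx":0,"wy":0,"wz":0,"hand":1}]' 25
python3 -c "from h import *;st()"
```

```text
time: 14.27
tcp_pos: [0.5363, 0.0603, 0.1495]
ee_rot: [-0.267, 3.13, 0.001]
contact_force: [0.6, 1.3, -5.6]
grip_width: 0.683
tcp [0.5363 0.0603 0.1495] Ftool [-0.78  1.19  5.6 ] Ttool [-0.012  0.019  0.001] yaw -2.971
```

Run:
```python
from h import *
import pickle
t=pickle.load(open("top0.pkl","rb"))
for z in(.16,.20,.24):print(z,[ray(t,*k,z)[:2].round(3) for k in((226,122),(222,86),(112,133),(225,105))])
```

```text
0.16 [array([0.674, 0.056]), array([0.743, 0.065]), array([0.651, 0.262]), array([0.707, 0.059])]
0.2 [array([0.662, 0.049]), array([0.728, 0.058]), array([0.64 , 0.246]), array([0.693, 0.052])]
0.24 [array([0.649, 0.043]), array([0.712, 0.051]), array([0.628, 0.23 ]), array([0.679, 0.045])]
```

```bash
python3 -m inch '[{"x":0,"y":-0.3,"z":0,"wx":0,"wy":0,"wz":0,"hand":1},{"x":0,"y":-0.3,"z":0,"wx":0,"wy":0,"wz":0,"hand":1}]' 25
python3 -c "from h import *;st()"
```

```text
time: 14.43
tcp_pos: [0.5363, 0.0601, 0.1496]
ee_rot: [-0.267, 3.13, 0.001]
contact_force: [1.2, 0.4, -5.3]
grip_width: 0.684
tcp [0.5363 0.0601 0.1496] Ftool [-1.25  0.22  5.28] Ttool [-0.167 -0.059 -0.04 ] yaw -2.971
```

```bash
python3 -m inch '[{"x":0,"y":-0.3,"z":0,"wx":0,"wy":0,"wz":0,"hand":1},{"x":0,"y":-0.3,"z":0,"wx":0,"wy":0,"wz":0,"hand":1}]' 25
python3 -c "from h import *;st()"
```

```text
time: 14.6
tcp_pos: [0.5364, 0.0598, 0.1496]
ee_rot: [-0.267, 3.13, 0.001]
contact_force: [0.1, 1.7, -5.8]
grip_width: 0.685
tcp [0.5364 0.0598 0.1496] Ftool [-0.35  1.66  5.77] Ttool [-0.273 -0.032 -0.027] yaw -2.971
```

Contacts in tool y start at TCP y = .0637 and .0602. From these and the back-wall contact, the axis is at TCP (.5357,.0619), within 0.7 mm of the camera estimate. I'll centre there and lower.

```bash
python3 -m inch '[{"x":0.2,"y":1,"z":0,"wx":0,"wy":0,"wz":0,"hand":1},{"x":0.3,"y":2.2,"z":0,"wx":0,"wy":0,"wz":0,"hand":1},{"x":0.3,"y":2.2,"z":0,"wx":0,"wy":0,"wz":0,"hand":1}]' 25
python3 -c "from h import *;st();go((.5357,.0619,.1495))"
```

```text
time: 14.85
tcp_pos: [0.5356, 0.0619, 0.1495]
ee_rot: [-0.267, 3.13, 0.001]
contact_force: [-0.5, 0.9, -4.8]
grip_width: 0.679
tcp [0.5356 0.0619 0.1495] Ftool [0.31 1.01 4.8 ] Ttool [-0.045 -0.013  0.004] yaw -2.971
[-0.1 -0.   0. ]
```

```bash
python3 -m inch '[{"x":0,"y":0,"z":0.8,"wx":0,"wy":0,"wz":0,"hand":1},{"x":0,"y":0,"z":1.6,"wx":0,"wy":0,"wz":0,"hand":1},{"x":0,"y":0,"z":2.4,"wx":0,"wy":0,"wz":0,"hand":1},{"x":0,"y":0,"z":3,"wx":0,"wy":0,"wz":0,"hand":1}]' 25
python3 -c "from h import *;st();go((.5357,.0619,.1495))"
```

```text
time: 15.18
tcp_pos: [0.5357, 0.0618, 0.1464]
ee_rot: [-0.267, 3.13, 0.001]
contact_force: [-0.1, -0.5, -5.3]
grip_width: 0.682
tcp [0.5357 0.0618 0.1464] Ftool [ 0.18 -0.52  5.27] Ttool [-0.047  0.022  0.05 ] yaw -2.972
[-0.1  0.1 -3.1]
```

```bash
python3 -m inch '[{"x":0,"y":0,"z":0.4,"wx":0,"wy":0,"wz":0,"hand":1},{"x":0,"y":0,"z":0.8,"wx":0,"wy":0,"wz":0,"hand":1},{"x":0,"y":0,"z":1.2,"wx":0,"wy":0,"wz":0,"hand":1}]' 25
python3 -c "from h import *;st()"
```

```text
time: 15.43
tcp_pos: [0.5357, 0.0618, 0.1453]
ee_rot: [-0.267, 3.13, 0.001]
contact_force: [-0.1, 0.2, -4.9]
grip_width: 0.682
tcp [0.5357 0.0618 0.1453] Ftool [0.1  0.21 4.9 ] Ttool [ 0.008  0.016 -0.015] yaw -2.972
```

```bash
python3 -m inch '[{"x":0,"y":0,"z":0.4,"wx":0,"wy":0,"wz":0,"hand":1},{"x":0,"y":0,"z":0.8,"wx":0,"wy":0,"wz":0,"hand":1},{"x":0,"y":0,"z":0.8,"wx":0,"wy":0,"wz":0,"hand":1}]' 25
python3 -c "from h import *;st()"
```

```text
time: 15.68
tcp_pos: [0.5357, 0.0618, 0.1445]
ee_rot: [-0.267, 3.13, 0.001]
contact_force: [-0.2, 0.4, -4.5]
grip_width: 0.683
tcp [0.5357 0.0618 0.1445] Ftool [0.14 0.42 4.52] Ttool [-0.038 -0.044 -0.048] yaw -2.972
```

```bash
python3 -m inch '[{"x":0,"y":0,"z":0.3,"wx":0,"wy":0,"wz":0,"hand":1},{"x":0,"y":0,"z":0.6,"wx":0,"wy":0,"wz":0,"hand":1},{"x":0,"y":0,"z":0.6,"wx":0,"wy":0,"wz":0,"hand":1}]' 25
python3 -c "from h import *;st()"
```

```text
time: 15.93
tcp_pos: [0.5357, 0.0618, 0.1439]
ee_rot: [-0.267, 3.13, 0.001]
contact_force: [1.0, -0.7, -5.0]
grip_width: 0.68
tcp [0.5357 0.0618 0.1439] Ftool [-0.85 -0.82  4.96] Ttool [ 0.042 -0.008 -0.   ] yaw -2.972
```

```bash
python3 -m inch '[{"x":0,"y":0,"z":0.3,"wx":0,"wy":0,"wz":0,"hand":1},{"x":0,"y":0,"z":0.6,"wx":0,"wy":0,"wz":0,"hand":1},{"x":0,"y":0,"z":0.6,"wx":0,"wy":0,"wz":0,"hand":1}]' 25
python3 -c "from h import *;st()"
```

```text
time: 16.18
tcp_pos: [0.5357, 0.0618, 0.1433]
ee_rot: [-0.267, 3.13, 0.001]
contact_force: [-0.5, -0.8, -5.2]
grip_width: 0.679
tcp [0.5357 0.0618 0.1433] Ftool [ 0.66 -0.75  5.23] Ttool [-0.081  0.023 -0.025] yaw -2.971
```

```bash
python3 -m inch '[{"x":0,"y":0,"z":0.3,"wx":0,"wy":0,"wz":0,"hand":1},{"x":0,"y":0,"z":0.6,"wx":0,"wy":0,"wz":0,"hand":1},{"x":0,"y":0,"z":0.6,"wx":0,"wy":0,"wz":0,"hand":1}]' 25
python3 -c "from h import *;st()"
```

```text
time: 16.43
tcp_pos: [0.5357, 0.0618, 0.1427]
ee_rot: [-0.267, 3.13, 0.001]
contact_force: [0.3, -0.8, -4.9]
grip_width: 0.68
tcp [0.5357 0.0618 0.1427] Ftool [-0.15 -0.81  4.88] Ttool [-0.01  -0.006  0.025] yaw -2.971
```

```bash
python3 -m inch '[{"x":0,"y":0,"z":0.3,"wx":0,"wy":0,"wz":0,"hand":1},{"x":0,"y":0,"z":0.6,"wx":0,"wy":0,"wz":0,"hand":1},{"x":0,"y":0,"z":0.6,"wx":0,"wy":0,"wz":0,"hand":1}]' 25
python3 -c "from h import *;st()"
```

```text
time: 16.68
tcp_pos: [0.5357, 0.0618, 0.1421]
ee_rot: [-0.267, 3.13, 0.001]
contact_force: [-0.1, 0.6, -4.3]
grip_width: 0.683
tcp [0.5357 0.0618 0.1421] Ftool [0.02 0.58 4.28] Ttool [-0.017  0.036 -0.006] yaw -2.972
```

```bash
python3 -m inch '[{"x":0,"y":0,"z":0.4,"wx":0,"wy":0,"wz":0,"hand":1},{"x":0,"y":0,"z":0.8,"wx":0,"wy":0,"wz":0,"hand":1},{"x":0,"y":0,"z":1.2,"wx":0,"wy":0,"wz":0,"hand":1},{"x":0,"y":0,"z":1.2,"wx":0,"wy":0,"wz":0,"hand":1}]' 25
python3 -c "from h import *;st()"
```

```text
time: 17.02
tcp_pos: [0.5357, 0.0618, 0.1408]
ee_rot: [-0.267, 3.13, 0.001]
contact_force: [0.0, 0.3, -4.6]
grip_width: 0.679
tcp [0.5357 0.0618 0.1408] Ftool [-0.08  0.32  4.61] Ttool [-0.008  0.023  0.013] yaw -2.972
```

```bash
python3 -m inch '[{"x":0,"y":0,"z":0.4,"wx":0,"wy":0,"wz":0,"hand":1},{"x":0,"y":0,"z":0.8,"wx":0,"wy":0,"wz":0,"hand":1},{"x":0,"y":0,"z":1.2,"wx":0,"wy":0,"wz":0,"hand":1},{"x":0,"y":0,"z":1.2,"wx":0,"wy":0,"wz":0,"hand":1}]' 25
python3 -c "from h import *;st()"
```

```text
time: 17.35
tcp_pos: [0.5357, 0.0618, 0.1396]
ee_rot: [-0.267, 3.13, 0.001]
contact_force: [0.1, 0.3, -5.1]
grip_width: 0.678
tcp [0.5357 0.0618 0.1396] Ftool [-0.2   0.31  5.09] Ttool [-0.029 -0.032 -0.024] yaw -2.972
```

```bash
python3 -m inch '[{"x":0,"y":0,"z":0.4,"wx":0,"wy":0,"wz":0,"hand":1},{"x":0,"y":0,"z":0.8,"wx":0,"wy":0,"wz":0,"hand":1},{"x":0,"y":0,"z":0.8,"wx":0,"wy":0,"wz":0,"hand":1}]' 25
python3 -c "from h import *;st()"
```

```text
time: 17.6
tcp_pos: [0.5357, 0.0618, 0.1389]
ee_rot: [-0.267, 3.13, 0.001]
contact_force: [-0.9, 0.4, -5.0]
grip_width: 0.68
tcp [0.5357 0.0618 0.1389] Ftool [0.82 0.51 5.03] Ttool [-0.027 -0.001 -0.039] yaw -2.972
```

The mass went over the shoulder without contact and its underside is now about 2 mm above the lower mass. I'll turn it here, about the stem rather than the TCP, because the disc sits roughly 1.6 mm ahead of the TCP. I'll check the force as I go.

```bash
python3 -m inch '[{"x":-0.01,"y":0.16,"z":0,"wx":0,"wy":0,"wz":0.1,"hand":1},{"x":-0.03,"y":0.32,"z":0,"wx":0,"wy":0,"wz":0.2,"hand":1},{"x":-0.07,"y":0.47,"z":0,"wx":0,"wy":0,"wz":0.3,"hand":1},{"x":-0.07,"y":0.47,"z":0,"wx":0,"wy":0,"wz":0.3,"hand":1}]' 20
python3 -c "from h import *;st()"
```

```text
time: 17.93
tcp_pos: [0.5357, 0.0623, 0.1389]
ee_rot: [0.211, 3.134, 0.001]
contact_force: [0.6, -0.0, -5.4]
grip_width: 0.683
tcp [0.5357 0.0623 0.1389] Ftool [-0.59  0.06  5.41] Ttool [ 0.012 -0.02   0.024] yaw 3.007
```

```bash
python3 -m inch '[{"x":-0.01,"y":0.16,"z":0,"wx":0,"wy":0,"wz":0.1,"hand":1},{"x":-0.03,"y":0.32,"z":0,"wx":0,"wy":0,"wz":0.2,"hand":1},{"x":-0.07,"y":0.47,"z":0,"wx":0,"wy":0,"wz":0.3,"hand":1},{"x":-0.07,"y":0.47,"z":0,"wx":0,"wy":0,"wz":0.3,"hand":1}]' 20
python3 -c "from h import *;st()"
```

```text
time: 18.27
tcp_pos: [0.5359, 0.0628, 0.139]
ee_rot: [-0.672, -3.069, -0.001]
contact_force: [0.1, 0.0, -4.3]
grip_width: 0.682
tcp [0.5359 0.0628 0.139 ] Ftool [-0.05  0.04  4.32] Ttool [0.036 0.028 0.027] yaw 2.71
```

No contact forces. Continuing the turn.

```bash
python3 -m inch '[{"x":-0.01,"y":0.16,"z":0,"wx":0,"wy":0,"wz":0.1,"hand":1},{"x":-0.03,"y":0.32,"z":0,"wx":0,"wy":0,"wz":0.2,"hand":1},{"x":-0.07,"y":0.47,"z":0,"wx":0,"wy":0,"wz":0.3,"hand":1},{"x":-0.07,"y":0.47,"z":0,"wx":0,"wy":0,"wz":0.3,"hand":1}]' 20
python3 -c "from h import *;st()"
```

```text
time: 18.6
tcp_pos: [0.5361, 0.0632, 0.139]
ee_rot: [-1.12, -2.935, -0.001]
contact_force: [0.7, 0.1, -5.1]
grip_width: 0.682
tcp [0.5361 0.0632 0.139 ] Ftool [-0.5   0.51  5.07] Ttool [ 0.013 -0.007 -0.019] yaw 2.413
```

```bash
python3 -m inch '[{"x":-0.01,"y":0.16,"z":0,"wx":0,"wy":0,"wz":0.1,"hand":1},{"x":-0.03,"y":0.32,"z":0,"wx":0,"wy":0,"wz":0.2,"hand":1},{"x":-0.07,"y":0.47,"z":0,"wx":0,"wy":0,"wz":0.3,"hand":1},{"x":-0.07,"y":0.47,"z":0,"wx":0,"wy":0,"wz":0.3,"hand":1}]' 20
python3 -c "from h import *;st()"
```

```text
time: 18.93
tcp_pos: [0.5365, 0.0636, 0.1389]
ee_rot: [-1.544, -2.736, -0.001]
contact_force: [1.2, 1.7, -5.4]
grip_width: 0.682
tcp [0.5365 0.0636 0.1389] Ftool [0.8  1.86 5.43] Ttool [-0.014  0.034 -0.045] yaw 2.114
```

```bash
python3 -m inch '[{"x":0,"y":0.08,"z":0.3,"wx":0,"wy":0,"wz":0.05,"hand":1},{"x":-0.01,"y":0.16,"z":0.6,"wx":0,"wy":0,"wz":0.1,"hand":1},{"x":-0.01,"y":0.16,"z":0.8,"wx":0,"wy":0,"wz":0.1,"hand":1}]' 20
python3 -c "from h import *;st()"
```

```text
time: 19.18
tcp_pos: [0.5368, 0.0636, 0.1383]
ee_rot: [1.674, 2.658, 0.001]
contact_force: [1.0, 0.3, -4.6]
grip_width: 0.681
tcp [0.5368 0.0636 0.1383] Ftool [-0.14  1.06  4.64] Ttool [-0.07  -0.002 -0.014] yaw 2.017
```

The mouth is now at about -64° against a target of -69°. I'll lower it until its weight is carried.

```bash
python3 -m inch '[{"x":0,"y":0,"z":0.3,"wx":0,"wy":0,"wz":0,"hand":1},{"x":0,"y":0,"z":0.6,"wx":0,"wy":0,"wz":0,"hand":1},{"x":0,"y":0,"z":0.6,"wx":0,"wy":0,"wz":0,"hand":1}]' 20
python3 -c "from h import *;st()"
```

```text
time: 19.43
tcp_pos: [0.5367, 0.0636, 0.1376]
ee_rot: [-1.677, -2.656, -0.001]
contact_force: [-0.3, 0.1, -4.3]
grip_width: 0.682
tcp [0.5367 0.0636 0.1376] Ftool [ 0.21 -0.23  4.3 ] Ttool [-0.137  0.046  0.003] yaw 2.015
```

```bash
python3 -m inch '[{"x":0,"y":0,"z":0.3,"wx":0,"wy":0,"wz":0,"hand":1},{"x":0,"y":0,"z":0.3,"wx":0,"wy":0,"wz":0,"hand":1}]' 20
python3 -c "from h import *;st()"
```

```text
time: 19.6
tcp_pos: [0.5367, 0.0636, 0.1373]
ee_rot: [-1.68, -2.655, -0.001]
contact_force: [-0.1, 1.1, -5.6]
grip_width: 0.684
tcp [0.5367 0.0636 0.1373] Ftool [1.02 0.37 5.57] Ttool [-0.204  0.064 -0.048] yaw 2.013
```

```bash
python3 -m inch '[{"x":0,"y":0,"z":0.3,"wx":0,"wy":0,"wz":0,"hand":1},{"x":0,"y":0,"z":0.3,"wx":0,"wy":0,"wz":0,"hand":1}]' 20
python3 -c "from h import *;st()"
```

```text
time: 19.77
tcp_pos: [0.5367, 0.0636, 0.137]
ee_rot: [-1.681, -2.654, -0.001]
contact_force: [1.3, 2.3, -3.7]
grip_width: 0.68
tcp [0.5367 0.0636 0.137 ] Ftool [1.5  2.18 3.68] Ttool [-0.211  0.083 -0.006] yaw 2.012
```

```bash
python3 -m inch '[{"x":0.2,"y":0.4,"z":0,"wx":0,"wy":0,"wz":0,"hand":1},{"x":0.2,"y":0.4,"z":0.3,"wx":0,"wy":0,"wz":0,"hand":1},{"x":0.2,"y":0.4,"z":0.3,"wx":0,"wy":0,"wz":0,"hand":1}]' 20
python3 -c "from h import *;st()"
```

```text
time: 20.02
tcp_pos: [0.5369, 0.0638, 0.1369]
ee_rot: [-1.682, -2.653, -0.001]
contact_force: [-2.0, 0.4, -1.2]
grip_width: 0.68
tcp [0.5369 0.0638 0.1369] Ftool [ 1.18 -1.68  1.24] Ttool [0.241 0.091 0.021] yaw 2.012
```

```bash
python3 -m inch '[{"x":0,"y":0,"z":0.3,"wx":0,"wy":0,"wz":0,"hand":1},{"x":0,"y":0,"z":0.3,"wx":0,"wy":0,"wz":0,"hand":1}]' 20
python3 -c "from h import *;st()"
```

```text
time: 20.18
tcp_pos: [0.5369, 0.0638, 0.1369]
ee_rot: [-1.682, -2.653, -0.001]
contact_force: [-3.3, -1.3, 3.1]
grip_width: 0.679
tcp [0.5369 0.0638 0.1369] Ftool [ 0.27 -3.56 -3.08] Ttool [ 0.61   0.168 -0.041] yaw 2.012
```

```bash
python3 -m inch '[{"x":0,"y":0,"z":0.2,"wx":0,"wy":0,"wz":0,"hand":1},{"x":0,"y":0,"z":0.2,"wx":0,"wy":0,"wz":0,"hand":1}]' 20
python3 -c "from h import *;st()"
```

```text
time: 20.35
tcp_pos: [0.5369, 0.0638, 0.1369]
ee_rot: [1.682, 2.653, 0.001]
contact_force: [-4.9, -0.2, 5.4]
grip_width: 0.682
tcp [0.5369 0.0638 0.1369] Ftool [ 1.94 -4.48 -5.44] Ttool [0.9   0.246 0.002] yaw 2.012
```

It has bottomed out at TCP z .1369, against .137 expected. I'll relieve the pressure and open gently.

```bash
python3 -m inch '[{"x":0,"y":-0.2,"z":-0.5,"wx":0,"wy":0,"wz":0,"hand":1},{"x":0,"y":-0.2,"z":-0.5,"wx":0,"wy":0,"wz":0,"hand":1}]' 10
python3 -c "from h import *;st()"
```

```text
time: 20.52
tcp_pos: [0.5369, 0.0638, 0.1369]
ee_rot: [1.682, 2.653, 0.001]
contact_force: [-2.5, -1.0, 2.3]
grip_width: 0.684
tcp [0.5369 0.0638 0.1369] Ftool [ 0.2  -2.71 -2.3 ] Ttool [ 0.391  0.083 -0.059] yaw 2.012
```

```bash
python3 -m inch '[{"x":0,"y":0,"z":0,"wx":0,"wy":0,"wz":0,"hand":0.5},{"x":0,"y":0,"z":0,"wx":0,"wy":0,"wz":0,"hand":0},{"x":0,"y":0,"z":0,"wx":0,"wy":0,"wz":0,"hand":-0.4},{"x":0,"y":0,"z":0,"wx":0,"wy":0,"wz":0,"hand":-0.6},{"x":0,"y":0,"z":0,"wx":0,"wy":0,"wz":0,"hand":-0.8},{"x":0,"y":0,"z":0,"wx":0,"wy":0,"wz":0,"hand":-0.9},{"x":0,"y":0,"z":0,"wx":0,"wy":0,"wz":0,"hand":-0.9}]' 10
python3 -c "from h import *;st()"
```

```text
time: 21.1
tcp_pos: [0.5367, 0.0638, 0.1366]
ee_rot: [-1.682, -2.653, -0.001]
contact_force: [0.3, 0.3, -0.7]
grip_width: 0.924
tcp [0.5367 0.0638 0.1366] Ftool [0.12 0.44 0.69] Ttool [ 0.111 -0.041 -0.018] yaw 2.012
```

```bash
python3 -m inch '[{"x":0,"y":0,"z":-3,"wx":0,"wy":0,"wz":0,"hand":-0.9},{"x":0,"y":0,"z":-10,"wx":0,"wy":0,"wz":0,"hand":-0.9},{"x":0,"y":0,"z":-25,"wx":0,"wy":0,"wz":0,"hand":-0.9},{"x":0,"y":0,"z":-45,"wx":0,"wy":0,"wz":0,"hand":-0.9},{"x":0,"y":0,"z":-70,"wx":0,"wy":0,"wz":0,"hand":-0.9},{"x":0,"y":0,"z":-95,"wx":0,"wy":0,"wz":0,"hand":-0.9},{"x":0,"y":0,"z":-95,"wx":0,"wy":0,"wz":0,"hand":-0.9},{"x":0,"y":0,"z":-95,"wx":0,"wy":0,"wz":0,"hand":-0.9}]' 10
python3 - <<'E'
from h import *
import pickle
st()
w=r.snapshot("wrist");pickle.dump(w,open("w9.pkl","wb"));s=r.snapshot("scene");pickle.dump(s,open("s9.pkl","wb"))
print(px(w,(.537,.063,.141)))
a=cv2.resize(w["img"][130:280,230:430],(800,600),interpolation=cv2.INTER_CUBIC)[:, :]
a=cv2.resize(a,(480,360)); b=cv2.resize(s["img"][140:215,340:415],(320,320),interpolation=cv2.INTER_CUBIC)
im=np.zeros((360,800,3),np.uint8);im[:,:480]=a;im[:320,480:]=b
cv2.imwrite("pics/fin.png",cv2.convertScaleAbs(im,alpha=1.2))
E
```

```text
time: 21.77
tcp_pos: [0.5381, 0.0638, 0.2345]
ee_rot: [1.68, 2.65, 0.005]
contact_force: [-0.0, -0.7, -0.3]
grip_width: 0.95
tcp [0.5381 0.0638 0.2345] Ftool [-0.65 -0.31  0.26] Ttool [ 0.049 -0.044  0.052] yaw 2.012
(np.float64(317.238439479285), np.float64(211.61964729194366))
```

View pics/fin.png

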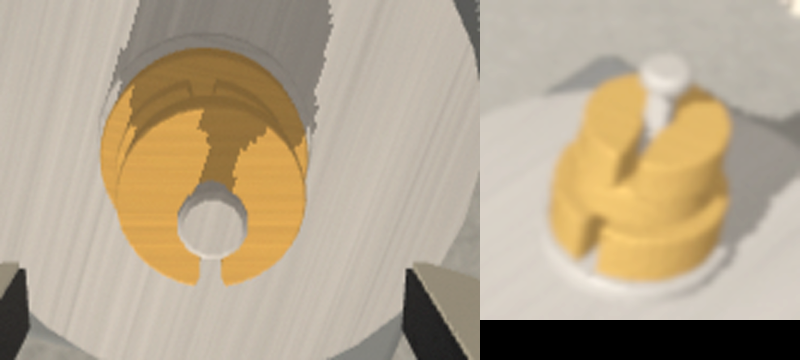

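The new mass lies flat. Its mouth is at (210,275) and lower_half's notch is at (203,90), directly opposite, and the carrier is upright. I'll hand in.

```bash
python3 -m inch '[{"x":0,"y":0,"z":0,"wx":0,"wy":0,"wz":0,"hand":-0.9},{"x":0,"y":0,"z":0,"wx":0,"wy":0,"wz":0,"hand":-0.9},{"x":0,"y":0,"z":0,"wx":0,"wy":0,"wz":0,"hand":-0.9}]' 10
python3 -c "from h import *;st();print(r.finish_job())"
```

```text
time: 22.12
tcp_pos: [0.5361, 0.0637, 0.2305]
ee_rot: [-1.681, -2.652, 0.001]
contact_force: [-0.1, 0.5, 0.6]
grip_width: 0.947
tcp [0.5361 0.0637 0.2305] Ftool [ 0.54  0.12 -0.55] Ttool [ 0.116 -0.063 -0.008] yaw 2.012
the job is handed in; nothing more can be done
None
```

The half-kilo is on the carrier, lying flat on the lower mass with its slot opposite, and the job was handed in at about 22 s of the 67 s. I slid it onto the neck, centred it by light touch, lowered it over the shoulder without contact, turned it 1.3 rad, set it down and let go.

**Last checks:**
- **Seating:** it bottomed out at TCP z 0.1369 m, against 0.137 m expected. The final picture shows it flat with the stem upright.
- **Slot direction:** its mouth is at about -64°, against an ideal of -69°. The final picture shows lower_half's notch directly opposite.
- **Forces:** at most about 2.5 N sideways on the stem in the readings while centring. While seating, about 10 N downward and up to about 4.5 N sideways. These are readings between moves, not peaks, and no limit was reported as passed.
- **Robot clear:** the gripper is open and 95 mm above, with the wrist force near zero.

**What disagreed or went unchecked:**
- **Camera bias:** the top and wrist cameras differed by up to 4 mm at the button, so I relied on touch for centring.
- **Side play:** the hole's play on the neck came out at about 3.6 mm, more than the 2.6 mm I expected. I took the middle, and the mass went over the shoulder cleanly.
- **Not measured at the end:** I didn't re-measure the carrier's position, the two masses left on the board, or the angle between lower_half's and the kilo's slots. The carrier looked unmoved in the pictures.

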